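# Hold a glass block under the bonding press

### The arm

A 6-joint arm with a two-finger parallel gripper is mounted at the origin on the work surface. World frame = base frame: x ahead of the robot, y to its left, z up, the work surface at z = 0. Lengths are in m, angles in rad, forces in N, time in s.
With the tool pointing down it reaches from about 0.275 to 0.825 m from the base axis. Payload 5.2 kg.
Tool frame: the origin (TCP) lies midway between the tips of the shut fingers; the grasp point (between the pads) lies 19 mm behind it (manip.grip_depth is the distance from the TCP to the grasp point, in m); z points along the fingers, y is the line along which they close (so a half turn about z gives the same grasp; the last joint's range is limited). The gripper opens to 93 mm and grips with 3 to 60 N. Pads are 15 mm wide; open, the fingers measure 128 mm over their backs; the gripper's body (75 mm by 188 mm) begins 65 mm behind the grasp point.
Start: joints at [0.967, 0.259, 1.535, -0, 1.348, -0.203], TCP at [0.215, 0.506, 0.219] pointing down, gripper open.
Joint ranges: [-3.14, 3.14], [-0.91, 2.08], [0.19, 2.58], [-1.22, 4.36], [0.22, 2.71], [-3.12, 3.12]. Speed limits (rad/s): [2.57, 2.57, 3.14, 3.14, 3.14, 3.14].

### API

Orientations are given as a 3x3 rotation matrix whose columns are the frame's x, y, z axes.
In Python, from station import manip gives the robot as it stands.
- The arm moves only by the tool jog_arm, never from a script. Its argument "targets" is one flat list of numbers, 6 for each row, row after row: the shift along the tool's x, y, z in mm, then the turn, a rotation vector about the tool's x, y, z in rad. A call has 1 to 20 rows; each row shifts and turns the commanded pose from where the row before left it, along the tool's axes as they then stand; what a row does not reach is not made up. A row lasts 1/12 s, in which the tool goes at most 41.7 mm and 7.16 degrees, less where a joint would pass 70% of its speed; a pose out of reach is approached as far as the arm can. A call with a gripper value outside its range is refused whole. "hand" is the opening, from 0 (shut) to 1 (fully open), set as the call begins (left out, the last holds). The fingers move at their own pace and stop on an object; "squeeze" is the grip in N (left out, the last holds). Time passes only in rows, so rows that do not move let the fingers close. It gives the time, the measured TCP pose, the force, the opening and the grip force at its end, in the units of the state.
- manip.get_state(): the state, without advancing time (a new reading comes with each control period).
- manip.snapshot(name): name is "side" or "top" or "wrist"; returns a dict with "img" (400x640x3 uint8, blue, green, red), "mtx" (3x3 intrinsics, pixels), "R" (3x3) and "t" (3): a world point X has camera coordinates R X + t; the wrist camera has in their place "tool_from_camera" (4x4, takes a point from camera to tool coordinates, whose origin is the TCP and whose axes are the flange's). Camera axes: x right, y down, z forward; pixel columns grow to the right and rows downward; lengths in m; the calibration is good to about 2 mm. A picture is of the moment at which its call begins: read the wrist's pose just before it. There is no depth.
- manip.sign_off(): hands the job in; it is judged then, once.
The state is a dict: "time": time; "joint_positions": joint angles; "qvel": joint speeds; "joint_efforts": joint torques, N m; "eef_pos": TCP position; "orientation": TCP orientation; "ft_force": force on the tool from outside, world axes, zero at the start; "moment": the same for the moment, N m; "grip_width": finger opening in m; "finger_force": force on a finger pad.
Only numpy, scipy, OpenCV 4.12 (cv2) and the standard library are available. Lean on these libraries where they do the work, as an engineer would, in place of code of your own. Each camera call takes 0.05 s, during which the arm holds its last target. There are 200 camera calls.

### The job

Swing the blue arm of the glass bonding press round over the amber glass block until it clicks into its end detent. Then push the yellow knob down until the stem's green band is half swallowed by the sleeve (about 14 mm down), so that the rubber foot presses the block, and keep holding it: finish while still holding the knob there. Never let the knob go on down until the stem's red band is in the sleeve, and do not shift the glass or disturb the other things on the bench.

Things in the scene. Friction and masses are not known exactly. Their poses are not given: they have to be found in the camera images.
- press_stand: The bonding press, bolted down: grey base plate 250 x 160 x 14 mm, steel column, blue swing arm. Origin: centre of the plate's underside, on the bench; x along its length, z up. Column (vertical hinge axis) at x = +65 mm, y = 0; at x = +117 mm a fixed bracket 30 mm wide, 171 mm high, holds the sprung detent ball. The glass lies on the plate about x = -50 mm, y = 0.
- press_arm (a joint): Swing of the blue arm about the column, rad: 0 along the stand's +y, growing counter-clockwise seen from above, end stop at 1.571 (along the stand's -x, over the glass). Starts at 0 to 0.45. Hinge friction 0.03 N m. The ball detent is felt from 1.2 rad: up to 2 N at the peg to pass its peak at 1.40; from about 1.45 it draws the arm to the stop and holds it; below 1.35 it pushes back.
- press_hinge (a point): Point on the arm's hinge axis (the column), 145 mm above the bench. The arm is a bar 24 mm wide, its top at this height.
- press_peg (a point): Top centre of the upright black peg on the outer end of the arm, for swinging it: round, 16 mm diameter, standing 60 mm out of the arm from 145 to 205 mm above the bench, 165 mm from the hinge axis. It turns with the arm.
- press_knob (a point): Top centre of the yellow knob: round, 36 mm diameter, 17 mm high, 115 mm from the hinge axis on the arm, 200 mm above the bench when up; moves down as it is pressed. Its vertical stem slides in a steel sleeve (42 mm diameter, mouth 155 mm above the bench). From the mouth upward the stem is bare steel for 10 mm, green for 8 mm, red for 10 mm.
- press_plunger (a joint): Travel of knob and stem, m: 0 up, grows as pressed straight down, 0.026 bottom stop. Spring return: 3 N at first, 0.15 N more per mm; with the arm at its stop the foot meets the glass at 8 mm, adding 2 N at once and 0.6 N per mm (about 11 N in all at 14 mm). 10 to 18 mm: green band at the sleeve's mouth, 14 the middle; past 18 mm the red band goes in.
- press_foot: Round black rubber foot, 30 mm diameter, under the plunger, sprung against it. Its underside is 78 mm above the bench when the knob is up; the body's origin is on the plunger's axis 78 mm below that underside.
- glass_block: Amber glass block 56 x 56 x 44 mm, 0.34 kg, loose on the tile, its top 70 mm above the bench. Origin: centre of its underside.
- glass_tile: Pale green glass tile 100 x 100 x 12 mm lying loose on the press plate. Origin: centre of its underside.
- glue_bottle: Bystander: upright amber bottle, 48 mm diameter, 120 mm high. Origin: centre of its underside.
- tape_roll: Bystander: blue ring, 90 mm outside diameter, 25 mm high, lying flat. Origin: centre of its underside.
- spare_block: Bystander: pale blue glass cube, 50 mm. Origin: centre of its underside.
- pencil_cup: Bystander: white cup 76 mm diameter, 95 mm high, with pencils sticking up to 160 mm. Origin: centre of its underside.
- pencil_tin: Bystander: flat open tin of coloured pencils, 100 x 190 x 18 mm. Origin: centre of its underside.
- glass_disc: Bystander: pale red glass disc 70 mm diameter, 18 mm high. Origin: centre of its underside.
Things that resemble listed ones, but are neither listed nor needed, are in the scene too. What is shaped like the glass_block but purple is not meant.

How it is judged:
On the way, in this order (a step that is already met when the one before it is completed fails the run):
1. the arm is seated in its end detent over the glass, the knob still up (value of joint press_arm above 1.52 rad and value of joint press_plunger below 0.006 m), for 0.2 s.
2. the knob is held with the green band at the sleeve's mouth and the foot presses the block (value of joint press_arm above 1.52 rad and value of joint press_plunger between 0.01 and 0.018 m and contact force between press_foot and glass_block above 2 N), for 0.5 s.
At the end, for the whole second after the job is handed in: The program ends holding: the arm is in its end detent (joint above 1.52 rad), the robot holds the knob 10 to 18 mm down (green band at the sleeve's mouth), the foot presses the block with 2 to 14 N, and block and tile lie within 10 mm of where they started (all of step 2 and contact force between press_foot and glass_block below 14 N and contact force between any of the fingers, the arm and press_stand above 2 N and distance of each of glass_block, glass_tile from where it was at the start of the episode below 0.01 m and z of glass_block in the frame of glass_tile above 0.009 m); the arm keeps its last pose, push and grip.
It fails at once if the knob is pushed so far that the red band is well inside the sleeve (over 21 mm) (value of joint press_plunger above 0.021 m).
It fails at once if the glass is shifted by more than 10 mm (distance of any of glass_block, glass_tile from where it was at the start of the episode above 0.01 m).
It fails at once if a bystander is moved by more than 20 mm (distance of any of glue_bottle, tape_roll, spare_block, pencil_cup, pencil_tin, glass_disc from where it was at the start of the episode above 0.02 m).
It also fails if it takes over 45 s, if anything falls off the work surface, if the arm or the gripper's body presses on something with over 40 N, if the wrist force passes 120 N, or if a joint passes its speed limit or range.

## Working session

There is one attempt and no reset: what is moved stays moved. The work goes in short steps, Python scripts to look and compute and a tool call to move; the robot and the scene stay as the last step left them, time stands still between calls to the robot, and variables do not carry over. Pictures are saved under pics/ and viewed, at most 10 in all, crops included, and the job is handed in when it is done.

Besides the shell and the picture viewer there is one more tool, called after "Request:" as a command line: name --argument value ..., lists and objects as JSON in quotes. jog_arm: Moves the arm, as the interface text tells. Its arguments: {"type":"object","properties":{"targets":{"type":"array","items":{"type":"number"}},"hand":{"type":"number"},"squeeze":{"type":"number"}},"required":["targets"]}

```bash
ls; mkdir -p pics
python3 - <<'E'
from station import manip
import cv2,pickle
d={}
for n in("side","top"):
    s=manip.snapshot(n); d[n]=s; cv2.imwrite(f"pics/{n}0.png",s["img"])
    print(n,s["mtx"].tolist(),s["R"].round(3).tolist(),s["t"].round(3).tolist())
pickle.dump(d,open("s0.pkl","wb"))
s=manip.get_state();print(s["time"],s["orientation"].round(3) if hasattr(s["orientation"],'round') else s["orientation"],s["eef_pos"])
E
```

```text
pics
side [[432.29899727045904, 0.0, 325.27846691485024], [0.0, 432.29899727045904, 191.143139282261], [0.0, 0.0, 1.0]] [[0.873, -0.488, -0.002], [-0.38, -0.677, -0.63], [0.306, 0.551, -0.776]] [-0.444, 0.283, 1.379]
top [[452.9215139281388, 0.0, 323.34694490258516], [0.0, 452.9215139281388, 198.25100126774345], [0.0, 0.0, 1.0]] [[-0.005, -1.0, 0.019], [-0.981, 0.001, -0.195], [0.195, -0.02, -0.981]] [0.002, 0.501, 1.392]
0.1 [[-0.921  0.39  -0.001]
 [ 0.39   0.921 -0.001]
 [ 0.    -0.002 -1.   ]] [0.21430544 0.5060201  0.21792787]
```

View pics/side0.png

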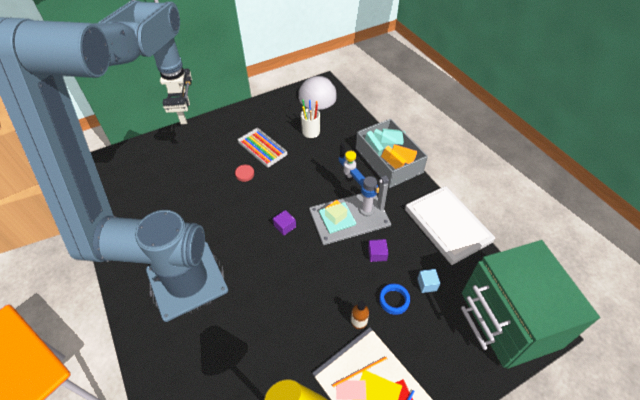

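View pics/top0.png

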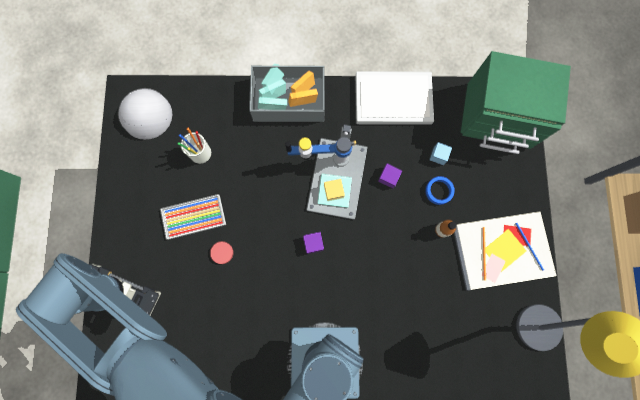

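Side view: press plate at about (350,218), amber block (335,212), yellow knob (350,157), column (368,190). Top view: plate (338,180), block (334,189), knob (305,146), peg (293,150), column (343,147). Possible mix-ups: the purple blocks at top (390,175) and (313,242), the yellow lamp (620,345), and the orange pieces in the bin (303,90). None of these is on the press. Next is one close crop plus the measurement.

```bash
cat > h.py <<'E'
import numpy as np,cv2
def ray(s,uv):
    d=np.linalg.inv(s["mtx"])@[uv[0],uv[1],1.]; return -s["R"].T@s["t"], s["R"].T@d
def plane(s,uv,z):
    c,d=ray(s,uv); return c+d*(z-c[2])/d[2]
def proj(s,X):
    p=s["mtx"]@(s["R"]@np.array(X)+s["t"]); return p[:2]/p[2]
def tri(s1,u1,s2,u2):
    c1,d1=ray(s1,u1);c2,d2=ray(s2,u2)
    k=np.linalg.lstsq(np.c_[d1,-d2],c2-c1,rcond=None)[0]
    a,b=c1+k[0]*d1,c2+k[1]*d2; return (a+b)/2,np.linalg.norm(a-b)
def blobs(img,lo,hi,roi,n=4,mina=8):
    x0,y0,x1,y1=roi; h=cv2.cvtColor(img[y0:y1,x0:x1],cv2.COLOR_BGR2HSV)
    m=cv2.inRange(h,lo,hi); k,_,st,ce=cv2.connectedComponentsWithStats(m)
    return sorted([(int(st[i,4]),(ce[i]+[x0,y0]).round(1).tolist(),st[i,:4].tolist()) for i in range(1,k) if st[i,4]>=mina],reverse=True)[:n]
E
python3 - <<'E'
import pickle;from h import *
d=pickle.load(open("s0.pkl","rb"));T=d["top"];S=d["side"]
R={"top":(270,110,390,230),"side":(300,135,405,250)}
for n,s in d.items():
    print(n,"yellow",blobs(s["img"],(20,120,120),(35,255,255),R[n]),"blue",blobs(s["img"],(100,150,60),(120,255,255),R[n]),"tile",blobs(s["img"],(70,40,150),(95,160,255),R[n]))
    h=cv2.cvtColor(s["img"],cv2.COLOR_BGR2HSV);x0,y0,x1,y1=R[n]
    m=cv2.inRange(h,(0,0,90),(179,60,200))[y0:y1,x0:x1]
    c=max(cv2.findContours(m,0,2)[0],key=cv2.contourArea);print("plate",[(p+np.array([x0,y0])).round(1).tolist() for p in cv2.boxPoints(cv2.minAreaRect(c))])
a=[cv2.resize(d[n]["img"][y0:y0+120,x0:x0+120],(400,400),interpolation=cv2.INTER_CUBIC) for n,(x0,y0,_,_) in R.items()]
cv2.imwrite("pics/c1.png",np.hstack(a))
E
```

```text
side yellow [(190, [397.3, 152.6], [85, 11, 20, 17]), (98, [350.2, 155.4], [45, 15, 11, 12]), (28, [334.1, 203.3], [28, 66, 12, 6])] blue [(200, [361.5, 182.4], [51, 33, 25, 29]), (28, [341.4, 159.8], [39, 22, 6, 7])] tile [(404, [337.8, 220.9], [19, 67, 37, 32]), (399, [385.2, 140.9], [67, 0, 37, 21])]
plate [[296.7, 226.0], [360.9, 132.2], [424.0, 175.4], [359.7, 269.2]]
top yellow [(125, [304.6, 143.1], [29, 27, 12, 13]), (27, [332.6, 195.6], [56, 81, 17, 8]), (17, [325.8, 184.4], [54, 72, 5, 8])] blue [(215, [327.2, 149.2], [42, 34, 39, 13]), (53, [293.8, 150.6], [18, 37, 11, 8])] tile [(544, [334.3, 191.2], [47, 64, 35, 34])]
plate [[306.0, 210.2], [322.6, 120.5], [371.2, 129.5], [354.6, 219.1]]
```

View pics/c1.png

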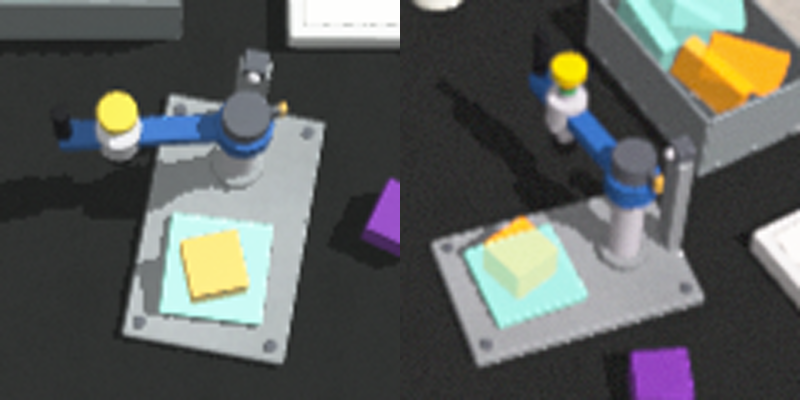

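The crop confirms the press: amber block on a pale green tile, yellow knob at top (304.6,143) / side (350.2,155), black peg top at about top (288.6,144.5) / side (343.5,147.6). Now the 3D points.

Run:
```python
import pickle;from h import *
np.set_printoptions(precision=4,suppress=True)
d=pickle.load(open("s0.pkl","rb"));T=d["top"];S=d["side"]
C=[plane(T,u,.014) for u in[(306.9,210.5),(354.9,218.6),(367.5,146.6),(320.4,138.5)]]
print(np.array(C),[np.linalg.norm(C[i]-C[i-1]) for i in range(4)])
print([plane(S,u,.014) for u in[(309.6,207.6),(323.4,244.5),(390.9,224.4)]])
ctr=np.mean(C,0); ex=(C[2]+C[3]-C[0]-C[1]); ex[2]=0;ex/=np.linalg.norm(ex);ey=np.array([-ex[1],ex[0],0])
yaw=np.arctan2(ex[1],ex[0]);hinge=ctr+.065*ex
print("ctr",ctr,"yaw",yaw,"hinge",hinge)
print("cap tri",tri(T,(343.8,143.6),S,(369.9,182.4)))
k,e=tri(T,(304.6,143.1),S,(350.2,155.4));p,e2=tri(T,(288.6,144.5),S,(343.5,147.6))
print("knob",k,e,"peg",p,e2, "knobplane",plane(T,(304.6,142.8),.198),plane(S,(350.2,154.5),.198),"pegplane",plane(T,(288.6,144.5),.205),plane(S,(343.5,147.6),.205))
for q in(k,p):
    v=(q-hinge)[:2];print(np.hypot(*v), np.arctan2(v@ex[:2],v@ey[:2])*-1)
for a in(0,.2,.4,1.571):
    u=-np.sin(a)*ex+np.cos(a)*ey; print(a,hinge[:2]+.165*u[:2],hinge[:2]+.115*u[:2])
```

```text
[[ 0.4681  0.0534  0.014 ]
 [ 0.4412 -0.102   0.014 ]
 [ 0.6845 -0.1488  0.014 ]
 [ 0.7127  0.0087  0.014 ]] [np.float64(0.24866520175725623), np.float64(0.1577338388940678), np.float64(0.2477935831902518), np.float64(0.15997798767529836)]
[array([0.4741, 0.0525, 0.014 ]), array([ 0.4422, -0.1064,  0.014 ]), array([ 0.6854, -0.1495,  0.014 ])]
ctr [ 0.5766 -0.0472  0.014 ] yaw -0.18531997059250102 hinge [ 0.6405 -0.0591  0.014 ]
cap tri (array([ 0.6435, -0.0589,  0.17  ]), np.float64(0.0004467873846323158))
knob [0.6374 0.0575 0.1941] 0.00032207265095421313 peg [0.6367 0.104  0.1896] 0.004553959289042422 knobplane [0.6369 0.0574 0.198 ] [0.6377 0.0579 0.198 ] pegplane [0.6294 0.1036 0.205 ] [0.6309 0.091  0.205 ]
0.11664411875141824 0.21176609750958808
0.163143737734921 0.20864179391905271
0 [0.6709 0.103 ] [0.6617 0.0539]
0.2 [0.6381 0.1058] [0.6388 0.0559]
0.4 [0.6053 0.1021] [0.616  0.0532]
1.571 [ 0.4783 -0.0288] [ 0.5275 -0.038 ]
```

Request:
jog_arm --targets '[-34, -12.7, -2, 0, 0, 0, -34, -12.7, -2, 0, 0, 0, -34, -12.7, -2, 0, 0, 0, -34, -12.7, -2, 0, 0, 0, -34, -12.7, -2, 0, 0, 0, -34, -12.7, -2, 0, 0, 0, -34, -12.7, -2, 0, 0, 0, -34, -12.7, -2, 0, 0, 0, -34, -12.7, -2, 0, 0, 0, -34, -12.7, -2, 0, 0, 0, -34, -12.7, -2, 0, 0, 0, -34, -12.7, -2, 0, 0, 0, -34, -12.7, -2, 0, 0, 0, -34, -12.7, -2, 0, 0, 0, -34, -12.7, -2, 0, 0, 0, -34, -12.7, -2, 0, 0, 0, 0, 0, 0, 0, 0, 0.114, 0, 0, 0, 0, 0, 0.114, 0, 0, 0, 0, 0, 0.114, 0, 0, 0, 0, 0, 0.114]' --hand 1

```text
time: 1.77
eef_pos: [0.6361, 0.1066, 0.2497]
orientation: [[-0.65, 0.76, -0.002], [0.76, 0.65, 0.0], [0.001, -0.001, -1.0]]
ft_force: [-1.0, -0.5, 1.0]
grip_width: 0.0926
finger_force: 0.0
```

Request:
jog_arm --targets '[0, 0, 0, 0, 0, 0.114, 0, 0, 0, 0, 0, 0.114, 0, 0, 0, 0, 0, 0.114, 0, 0, 0, 0, 0, 0.114, 0, 0, 0, 0, 0, 0.114, 0, 0, 0, 0, 0, 0.114, 0, 0, 0, 0, 0, 0]'

```text
time: 2.35
eef_pos: [0.6359, 0.1071, 0.25]
orientation: [[-0.026, 1.0, -0.001], [1.0, 0.026, 0.0], [0.0, -0.001, -1.0]]
ft_force: [-0.1, -0.5, 0.5]
grip_width: 0.0928
finger_force: 0.0
```

Run:
```python
from station import manip
import cv2,pickle;from h import *
s=manip.get_state();w=manip.snapshot("wrist");cv2.imwrite("pics/w1.png",w["img"])
print(s["time"],s["eef_pos"],np.array(s["orientation"]).round(3).tolist(),s["joint_positions"],s["ft_force"])
print(w["tool_from_camera"],w["mtx"])
# predicted peg top / knob top pixels
M=np.linalg.inv(w["tool_from_camera"]);R=np.array(s["orientation"])
for X in[(.636,.1065,.205),(.638,.057,.200)]:
    p=M[:3,:3]@(R.T@(np.array(X)-s["eef_pos"]))+M[:3,3];p=w["mtx"]@p;print(p[:2]/p[2])
```

```text
2.35 [0.63590433 0.10707802 0.25001979] [[-0.026, 1.0, -0.001], [1.0, 0.026, 0.0], [0.0, -0.001, -1.0]] [-5.86165049e-03  4.15881895e-01  1.23402893e+00  9.85203443e-06
  1.49288183e+00 -3.18314044e-02] [-0.11718919 -0.52869474  0.50688277]
[[-9.58388657e-04 -9.61357284e-01 -2.75302115e-01  7.67944147e-02]
 [ 9.99999459e-01 -8.10076759e-04 -6.52428502e-04  4.43322002e-04]
 [ 4.04201047e-04 -2.75302591e-01  9.61357540e-01 -1.66209374e-01]
 [ 0.00000000e+00  0.00000000e+00  0.00000000e+00  1.00000000e+00]] [[304.99834841   0.         316.5207452 ]
 [  0.         304.99834841 197.27407254]
 [  0.           0.           1.        ]]
[316.31795695 219.34355641]
[317.29993546 275.75699917]
```

View pics/w1.png

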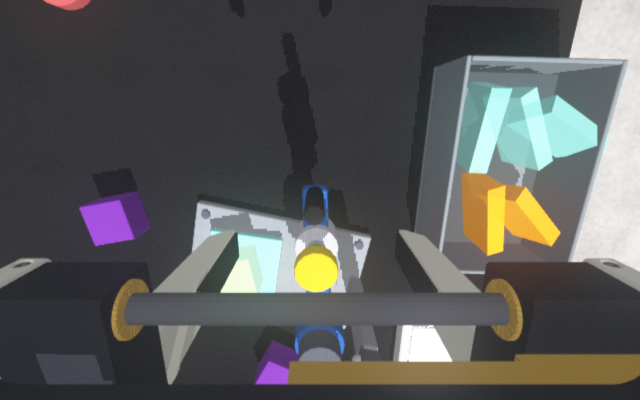

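The peg top is at (315,213) and the knob at (316,268), within a few mm of predicted, with the fingers straddling the peg. I'll descend, cage the peg loosely, and swing.

Request:
jog_arm --targets '[0, 0, 14, 0, 0, 0, 0, 0, 14, 0, 0, 0, 0, 0, 14, 0, 0, 0, 0, 0, 14, 0, 0, 0, 0, 0, 14, 0, 0, 0, 0, 0, 13, 0, 0, 0, 0, 0, 0, 0, 0, 0]'

```text
time: 2.98
eef_pos: [0.6342, 0.1071, 0.1643]
orientation: [[-0.034, 0.999, -0.006], [0.999, 0.034, 0.0], [0.0, -0.006, -1.0]]
ft_force: [-0.3, -0.8, -0.4]
grip_width: 0.093
finger_force: 0.0
```

Request:
jog_arm --targets '[0, 0, 0, 0, 0, 0, 0, 0, 0, 0, 0, 0, 0, 0, 0, 0, 0, 0, 0, 0, 0, 0, 0, 0, 0, 0, 0, 0, 0, 0, 0, 0, 0, 0, 0, 0, 0, 0, 0, 0, 0, 0, 0, 0, 0, 0, 0, 0]' --hand 0.35 --squeeze 5

```text
time: 3.65
eef_pos: [0.6362, 0.1071, 0.1678]
orientation: [[-0.03, 1.0, 0.0], [1.0, 0.03, -0.0], [-0.0, 0.0, -1.0]]
ft_force: [0.9, -0.7, 0.1]
grip_width: 0.0445
finger_force: 0.0
```

Request:
jog_arm --targets '[0, 0, 0, 0, 0, 0, 0, 0, 0, 0, 0, 0, 0, 0, 0, 0, 0, 0, -0.2, -8.2, 0, 0, 0, -0.05, -0.2, -8.2, 0, 0, 0, -0.05, -0.2, -8.2, 0, 0, 0, -0.05, -0.2, -8.2, 0, 0, 0, -0.05, -0.2, -8.2, 0, 0, 0, -0.05, -0.2, -8.2, 0, 0, 0, -0.05]'

```text
time: 4.4
eef_pos: [0.5876, 0.0983, 0.1677]
orientation: [[-0.326, 0.945, 0.0], [0.945, 0.326, -0.0], [-0.0, 0.0, -1.0]]
ft_force: [0.6, 0.0, -0.2]
grip_width: 0.0323
finger_force: 0.2
```

```bash
cat > look.py <<'E'
import sys,cv2,pickle;from h import *;from station import manip
np.set_printoptions(precision=4,suppress=True)
s=manip.get_state();d={n:manip.snapshot(n) for n in("top","side")};pickle.dump(d,open(f"{sys.argv[1]}.pkl","wb"))
o=np.array(s["orientation"]);print(s["time"],s["eef_pos"],"phi",np.arctan2(o[1,1],o[0,1]),s["ft_force"],s["grip_width"])
H=np.array([.6415,-.059]);v=np.array(s["eef_pos"][:2])-H;print("tcp r",np.hypot(*v),"a",np.arctan2(v[1],v[0])+.1853-np.pi/2)
for n,r in(("top",(270,110,390,230)),("side",(300,135,384,250))):
    for b in blobs(d[n]["img"],(20,120,120),(35,255,255),r):
        X=plane(d[n],b[1],.197);v=X[:2]-H;print(n,b,X,"r",np.hypot(*v),"a",np.arctan2(v[1],v[0])%6.283+.1853-np.pi/2)
E
python3 look.py s1
```

```text
4.4 [0.5876 0.0983 0.1677] phi 0.33259753728763647 [ 0.5517  0.0467 -0.2084] 0.032305385725801265
tcp r 0.16624361858003062 a 0.5151982993173028
top (33, [330.7, 193.5], [54, 73, 19, 16]) [ 0.4859 -0.0176  0.197 ] r 0.1610623161344636 a 1.4959212227612921
top (20, [310.8, 151.9], [40, 38, 3, 9]) [0.6096 0.0393 0.197 ] r 0.10338887428522281 a 0.4992891362155918
side (104, [343.5, 159.7], [38, 20, 12, 11]) [0.6063 0.0492 0.197 ] r 0.1137562434219215 a 0.4996295671193587
side (26, [334.3, 203.3], [28, 66, 12, 6]) [ 0.4883 -0.0942  0.197 ] r 0.1571536967356803 a 1.9815872934451
side (8, [330.6, 143.0], [28, 6, 6, 5]) [0.6079 0.1386 0.197 ] r 0.20048206622791276 a 0.3539367438425076
```

The arm follows (knob at 0.50 rad, radius right). I'll continue the swing.

Request:
jog_arm --targets '[-0.2, -8.2, 0, 0, 0, -0.05, -0.2, -8.2, 0, 0, 0, -0.05, -0.2, -8.2, 0, 0, 0, -0.05, -0.2, -8.2, 0, 0, 0, -0.05, -0.2, -8.2, 0, 0, 0, -0.05, -0.2, -8.2, 0, 0, 0, -0.05, -0.2, -8.2, 0, 0, 0, -0.05, -0.2, -8.2, 0, 0, 0, -0.05, -0.2, -8.2, 0, 0, 0, -0.05, -0.2, -8.2, 0, 0, 0, -0.05, -0.2, -8.2, 0, 0, 0, -0.05, -0.2, -8.2, 0, 0, 0, -0.05, -0.2, -8.2, 0, 0, 0, -0.05, -0.2, -8.2, 0, 0, 0, -0.05]'

```text
time: 5.67
eef_pos: [0.5008, 0.0275, 0.1679]
orientation: [[-0.858, 0.514, 0.001], [0.514, 0.858, 0.0], [-0.001, 0.001, -1.0]]
ft_force: [0.8, 0.0, 1.1]
grip_width: 0.0324
finger_force: 0.2
```

Request:
jog_arm --targets '[-0.1, -5, 0, 0, 0, -0.03, -0.1, -5, 0, 0, 0, -0.03, -0.1, -5, 0, 0, 0, -0.03, -0.1, -5, 0, 0, 0, -0.03, -0.1, -5, 0, 0, 0, -0.03, -0.1, -5, 0, 0, 0, -0.03, -0.1, -5, 0, 0, 0, -0.03, -0.1, -5, 0, 0, 0, -0.03, -0.1, -5, 0, 0, 0, -0.03, -0.1, -5, 0, 0, 0, -0.03, 0, 0, 0, 0, 0, 0]'

```text
time: 6.58
eef_pos: [0.4821, -0.0192, 0.1678]
orientation: [[-0.971, 0.24, 0.0], [0.24, 0.971, -0.0], [-0.001, -0.0, -1.0]]
ft_force: [0.5, 0.5, -0.4]
grip_width: 0.0324
finger_force: 0.0
```

```bash
python3 look.py s2
```

```text
6.5833 [ 0.4821 -0.0192  0.1678] phi 1.328826414670943 [ 0.469   0.5214 -0.3889] 0.03241299573693184
tcp r 0.16430050766433313 a 1.5114698551409513
side (25, [340.7, 184.8], [39, 46, 4, 9]) [ 0.5429 -0.0401  0.197 ] r 0.10038023949707214 a 1.5668409646142645
```

Request:
jog_arm --targets '[-0.1, -4, 0, 0, 0, -0.025, -0.1, -4, 0, 0, 0, -0.025, 0, -4, 0, 0, 0, -0.02, 0, -2, 0, 0, 0, 0, 0, 0, 0, 0, 0, 0]'

```text
time: 7.1
eef_pos: [0.4791, -0.0323, 0.1677]
orientation: [[-0.985, 0.172, 0.0], [0.172, 0.985, -0.0], [-0.0, 0.0, -1.0]]
ft_force: [-0.7, -0.5, 0.6]
grip_width: 0.0326
finger_force: 0.0
```

Request:
jog_arm --targets '[0, 0, -15, 0, 0, 0, 0, 0, -15, 0, 0, 0, 0, 0, -15, 0, 0, 0, 0, 0, -15, 0, 0, 0, 0, 0, -15, 0, 0, 0, -20, 0, -5, 0, 0, 0, -20, 0, 0, 0, 0, 0, 0, 0, 0, 0, 0, 0, 0, 0, 0, 0, 0, 0]' --hand 0.35

```text
time: 7.85
eef_pos: [0.5184, -0.0388, 0.2472]
orientation: [[-0.985, 0.171, -0.001], [0.171, 0.985, 0.0], [0.001, 0.0, -1.0]]
ft_force: [-0.4, -0.1, -0.4]
grip_width: 0.0326
finger_force: 0.0
```

```bash
python3 look.py s3
python3 - <<'E'
from station import manip
import cv2
w=manip.snapshot("side");cv2.imwrite("pics/s3.png",cv2.resize(w["img"][130:260,290:420],(600,600),interpolation=2))
E
```

```text
7.85 [ 0.5184 -0.0388  0.2472] phi 1.3994295607500535 [-0.431  -0.1047 -0.4091] 0.032550813817022246
tcp r 0.12470163860831064 a 1.5931670741633543
top (40, [336.8, 182.2], [62, 70, 11, 5]) [ 0.519  -0.0354  0.197 ] r 0.12474435881854559 a 1.5655498083394503
top (22, [338.4, 176.6], [64, 65, 9, 4]) [ 0.5356 -0.0402  0.197 ] r 0.10758589185488714 a 1.5801293511092815
top (12, [325.1, 188.5], [54, 73, 3, 12]) [ 0.5005 -0.0016  0.197 ] r 0.15221487660320762 a 1.369736068027438
side (105, [336.7, 186.6], [31, 47, 12, 11]) [ 0.5281 -0.0403  0.197 ] r 0.11489780861349258 a 1.592747851452195
```

View pics/s3.png

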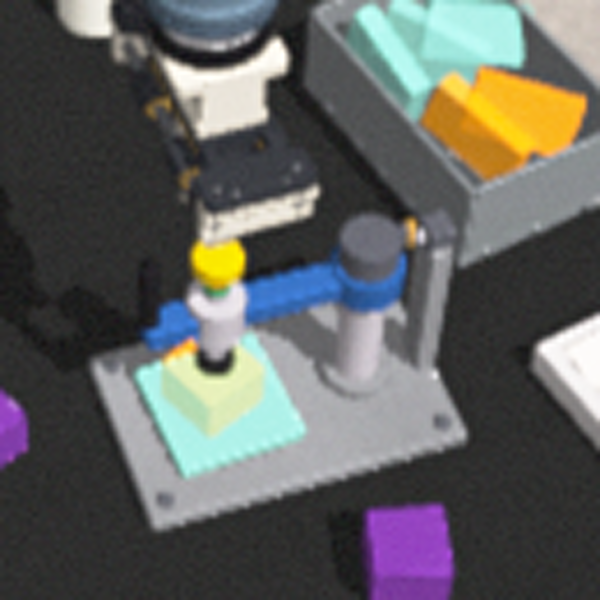

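The arm is seated over the block, the ball is at the bracket, and the knob is up at about (0.528,-0.040). I'll close the fingers and centre over it.

Request:
jog_arm --targets '[-9.5, 1, 0, 0, 0, 0, 0, 0, 0, 0, 0, 0, 0, 0, 0, 0, 0, 0, 0, 0, 0, 0, 0, 0, 0, 0, 0, 0, 0, 0, 0, 0, 10, 0, 0, 0, 0, 0, 10, 0, 0, 0, 0, 0, 10, 0, 0, 0, 0, 0, 8, 0, 0, 0, 0, 0, 0, 0, 0, 0, 0, 0, 0, 0, 0, 0]' --hand 0 --squeeze 20

```text
time: 8.92
eef_pos: [0.5274, -0.0396, 0.2087]
orientation: [[-0.985, 0.17, -0.002], [0.17, 0.985, 0.001], [0.002, 0.0, -1.0]]
ft_force: [-0.9, 0.3, 0.8]
grip_width: 0.0007
finger_force: 0.0
```

Request:
jog_arm --targets '[0, 0, 2, 0, 0, 0, 0, 0, 2, 0, 0, 0, 0, 0, 2, 0, 0, 0, 0, 0, 2, 0, 0, 0, 0, 0, 1, 0, 0, 0, 0, 0, 0, 0, 0, 0, 0, 0, 0, 0, 0, 0]'

```text
time: 9.5
eef_pos: [0.5279, -0.0397, 0.2007]
orientation: [[-0.985, 0.17, -0.0], [0.17, 0.985, 0.0], [0.0, 0.0, -1.0]]
ft_force: [0.2, -0.0, -0.6]
grip_width: 0.0001
finger_force: 0.0
```

Now just above the knob. Down 8 mm and check the force (expect about 4 N).

Request:
jog_arm --targets '[0, 0, 2, 0, 0, 0, 0, 0, 2, 0, 0, 0, 0, 0, 2, 0, 0, 0, 0, 0, 1, 0, 0, 0, 0, 0, 0, 0, 0, 0, 0, 0, 0, 0, 0, 0]'

```text
time: 10.0
eef_pos: [0.5281, -0.0397, 0.1939]
orientation: [[-0.985, 0.17, 0.001], [0.17, 0.985, -0.0], [-0.001, -0.0, -1.0]]
ft_force: [0.0, 1.1, 3.6]
grip_width: 0.0006
finger_force: 2.0
```

Request:
jog_arm --targets '[0, 0, 2, 0, 0, 0, 0, 0, 2, 0, 0, 0, 0, 0, 2, 0, 0, 0, 0, 0, 0, 0, 0, 0, 0, 0, 0, 0, 0, 0]'

```text
time: 10.42
eef_pos: [0.5281, -0.0398, 0.1884]
orientation: [[-0.985, 0.17, 0.001], [0.17, 0.985, -0.0], [-0.001, -0.0, -1.0]]
ft_force: [-2.1, 1.1, 8.5]
grip_width: 0.0008
finger_force: 4.7
```

The forces match the model (8.5 N at 11.6 mm). Down 2.5 mm more.

Request:
jog_arm --targets '[0, 0, 1.5, 0, 0, 0, 0, 0, 1, 0, 0, 0, 0, 0, 0, 0, 0, 0, 0, 0, 0, 0, 0, 0, 0, 0, 0, 0, 0, 0, 0, 0, 0, 0, 0, 0, 0, 0, 0, 0, 0, 0, 0, 0, 0, 0, 0, 0, 0, 0, 0, 0, 0, 0, 0, 0, 0, 0, 0, 0]'

```text
time: 11.25
eef_pos: [0.5281, -0.0397, 0.1864]
orientation: [[-0.985, 0.17, 0.001], [0.17, 0.985, -0.0], [-0.001, -0.0, -1.0]]
ft_force: [-2.3, 0.4, 10.9]
grip_width: 0.0002
finger_force: 5.5
```

```bash
python3 look.py s4
python3 - <<'E'
import cv2,pickle
w=pickle.load(open("s4.pkl","rb"))["side"];cv2.imwrite("pics/s4.png",cv2.resize(w["img"][160:230,305:375],(600,600),interpolation=2))
E
```

```text
11.25 [ 0.5281 -0.0397  0.1864] phi 1.4001080126203123 [-2.3125  0.395  10.9334] 0.00017202640255474587
tcp r 0.11497925786309547 a 1.587657020236425
top (12, [325.1, 188.5], [54, 73, 3, 12]) [ 0.5005 -0.0016  0.197 ] r 0.15221487660320762 a 1.369736068027438
side (25, [333.3, 190.3], [32, 51, 4, 9]) [ 0.5113 -0.0481  0.197 ] r 0.13070029338017033 a 1.6728349305108954
side (8, [330.5, 205.4], [28, 69, 5, 3]) [ 0.4742 -0.0955  0.197 ] r 0.1712379211631738 a 1.9705867977663134
```

View pics/s4.png

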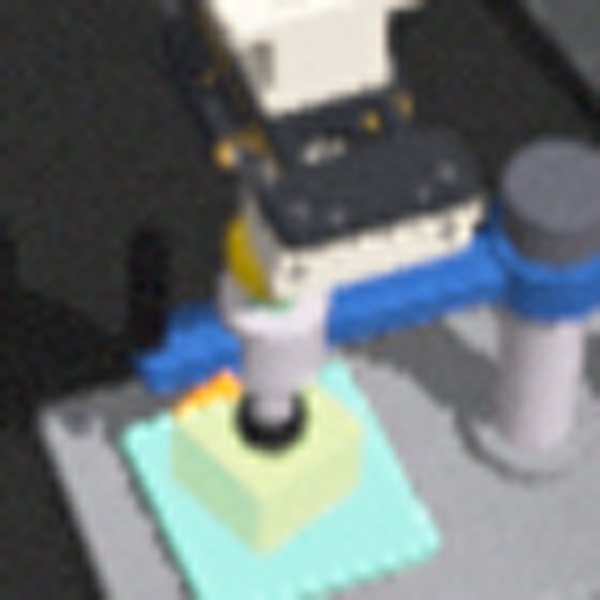

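The fingers hold the knob 13.6 mm down with 10.9 N. A thin sliver of green shows at the sleeve mouth (crop (280,300)), and the foot is on the block. Handing in.

```bash
python3 -c "
from station import manip
print(manip.sign_off())"
```

```text
the job is handed in; nothing more can be done
None
```

I swung the blue arm to its end stop over the glass block and handed the job in with the fingers still holding the knob about 13.6 mm down at 10.9 N; `sign_off()` returned no verdict, so I don't know how it was judged.

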